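Set sprung tweezers to the marked gap on the gauge stand

TASK

Check the sprung seal tweezers on the gauge stand: slide their blue carriage forward along the rail until the tips of the tweezers stand over the black cross line of the gauge block, then lock the carriage there by turning the red wing knob clockwise until it is tight. Then squeeze the tweezers by their two black finger plates until the gap between the tips is the marked 12 mm (the white gap between the two green stripes), and finish while still holding them steadily at that gap: do not let go. Leave the jar, the tin and the cap beside the stand where they are.

Things in the scene. Friction and masses are not known exactly. Their poses are not given: they have to be found in the camera images.
- gauge_stand: grey base plate 320 x 100 x 12 mm, fixed to the bench, turned about a quarter turn so that the tweezers point to the robot's left. Origin: centre of its underside; x runs along the rail in the direction the tweezers point, z up. The steel rail on it, 26 mm wide, runs along x with its top 24 mm above the bench.
- carriage_body (a joint): position of the blue carriage (70 x 50 mm, top 48 mm above the bench) along the stand's x: 0 = fully back, 0.10 m = fully forward. It starts free, fully back or up to 30 mm forward, and then slides at about 2 N. It can be moved by holding the wing knob. It must go 25 mm or more forward.
- clamp_knob (a joint): angle of the red wing knob on the carriage: 0 = free, wing along the stand's x; grows clockwise seen from above; stop at 1.5 rad. It starts at 0 to 0.2. From about 1.0 rad its shoe presses on the rail and clamps the carriage, harder the further it turns; above 1.15 counts as locked. It stays where it is left; turning takes 0.1 N m, up to about 0.15 N m near the stop.
- knob_grip (a point): middle of the wing of the red knob, on its turning axis, 93 mm above the bench. The wing is 38 mm long (this point's x), 12 mm thick (y) and 24 mm high (80 to 104 mm above the bench). The axis lies 15 mm behind the carriage's origin; an aluminium head 26 mm wide, with its top 75 mm above the bench (its screws 77 mm), begins 22 mm ahead of the axis.
- blade_left (a joint): angle by which the left blade of the tweezers is squeezed in: 0 = at rest, 0.075 = the pose for a 12 mm gap, 0.12 = stop (tips nearly touching). It springs back when let go. Each blade turns about an upright pivot 120 mm behind the tips, 5 mm to its side of the middle.
- blade_right (a joint): the same for the right blade.
- plate_left: black finger plate on the outside of the left blade (on the stand's +y side), 28 mm long, 4 mm thick, 18 mm high, 55 to 73 mm above the bench; origin at its centre. At rest the plates lean 0.075 rad apart; at the 12 mm gap they are parallel.
- plate_right: the same on the right blade (the stand's -y side). Squeezing takes about 2.4 N on each plate to begin and 6 N at the 12 mm gap.
- squeeze_point (a point): point midway between the two finger plates, 64 mm above the bench, 80 mm ahead of the pivots and 40 mm behind the tips; moves with the carriage, 125 mm ahead of the knob's axis. Outer width over the middles of the plates: 46 mm at rest (tip gap 30 mm) and 34 mm at the 12 mm gap, in proportion: width = 34 mm + 0.667 x (gap - 12 mm).
- tip_left (a point): inner edge of the left tip at its very end, 64 mm above the bench. The tip is 3 mm thick, 7 mm high.
- tip_right (a point): inner edge of the right tip at its very end. The gap is the distance between the two tip points: 30 mm at rest.
- gauge_line (a point): centre of the gauge block's top, on the black cross line, 51 mm above the bench. The aluminium block is 20 mm long (x, along the rail) and 50 mm wide (y) and fixed on the stand; the black line runs across it (along y); two green stripes run along x with a 12 mm white gap between them. x is the tweezers' pointing direction.
- oring_jar: white screw jar with black lid, 63 mm across, 61 mm high, loose beside the stand on the side away from the robot; leave alone. Origin under its centre.
- tin_grease: round white and blue tin, 72 mm across, 34 mm high, loose, beside the jar; leave alone. Origin under its centre.
- valve_cap: white ribbed cap, 44 mm across, 20 mm high, loose, beside the tin; leave alone. Origin under its centre.

How it is judged:
By the outcome, as a careful person would: the job done as asked, in the order asked, and still so for the second after the job is handed in, while the arm keeps its last pose, push and grip.
It also fails if it takes over 45 s, if anything falls off the work surface, if the arm or the gripper's body presses on something with over 40 N, if the wrist force passes 120 N, or if a joint passes its speed limit or range.

ROBOT

A 6-joint arm with a two-finger parallel gripper is mounted at the origin on a cart in front of the work surface, level with it; the furniture and walls round the work are solid. World frame = base frame: x ahead of the robot, y to its left, z up, the work surface at z = 0. Lengths are in m, angles in rad, forces in N, time in s.
With the tool pointing down it reaches from about 0.3 to 0.75 m from the base axis. Payload 8.5 kg.
Tool frame: the origin (TCP) lies between the finger pads; the fingertips stand 25 mm ahead of it and the grasp point (between the pads) lies 6 mm ahead of it; z points along the fingers, y is the line along which they close (so a half turn about z gives the same grasp; the last joint's range is limited). The gripper opens to 88 mm and grips with 3 to 60 N. Pads are 18 mm wide; open, the fingers measure 123 mm over their backs; the gripper's body (75 mm by 187 mm) begins 45 mm behind the grasp point.
Start: joints at [0.912, 0.381, 1.297, -0, 1.464, -0.215], TCP at [0.236, 0.497, 0.264] pointing down, gripper open.
Joint ranges: [-3.11, 3.11], [-0.89, 2.33], [0.22, 2.48], [-1.42, 4.56], [0.17, 2.85], [-2.88, 2.88]. Speed limits (rad/s): [2.39, 2.39, 3.14, 3.14, 3.14, 3.14].

INTERFACE

Orientations are given as a unit quaternion [w, x, y, z].
In Python, from workcell import r gives the robot as it stands. Calls block until the motion is done:
- r.reach(position, orientation): joint-space move of the TCP to a pose.
- r.move_linear(position, max_speed=0.15, ori=None, max_force=None): straight line of the TCP; ori=None keeps the orientation; max_speed is the mean speed in m/s. With max_force (N) it stops when the force on the tool has changed by that much, and returns True; else False.
- r.move_j(angles): joint-space move.
- r.command_gripper(opening): opening from 0.0 (shut) to 1.0 (fully open); the grip force is fixed at half the most; returns when the fingers have stopped.
- r.wait(seconds).
- r.ik(position, orientation): joint angles nearest the present ones, or None.
- r.snapshot(name): name is "scene" or "top"; returns a dict with "color" (400x640x3 uint8, red, green, blue), "fx", "fy", "cx", "cy" (pixels), "R" (3x3) and "t" (3): a world point X has camera coordinates R X + t. Camera axes: x right, y down, z forward; pixel columns grow to the right and rows downward; lengths in m; the calibration is good to about 2 mm. A picture is of the moment at which its call begins. There is no depth.
A pose or a line that the arm cannot do raises r.Unreachable and nothing moves.
- r.job_done(): hands the job in; it is judged then, once.
Readings, each from a call of its own:
- r.current_time(): time.
- r.current_qpos(): joint angles.
- r.current_qvel(): joint speeds.
- r.current_joint_torque(): joint torques, N m.
- r.current_ee_pos(): TCP position.
- r.current_tcp_rot(): TCP orientation.
- r.current_wrist_force(): force on the tool from outside, world axes, zero at the start.
- r.current_wrist_torque(): the same for the moment, N m.
- r.current_opening(): opening from 0.0 (shut) to 1.0 (fully open).
- r.current_gripper_force(): force on a finger pad.
Only numpy, scipy, OpenCV 4.12 (cv2) and the standard library are available. Lean on these libraries where they do the work, as an engineer would, in place of code of your own. Each camera call takes 0.05 s, during which the arm holds its last target. There are 200 camera calls.

## Working session

There is one attempt and no reset: what is moved stays moved. The work goes in short steps, each a Python script; the robot and the scene stay as the last script left them, time stands still between calls to the robot, and variables do not carry over. Pictures are saved under pics/ and viewed, at most 10 in all, crops included, and the job is handed in when it is done.

```bash
mkdir -p pics; ls; python3 - <<'E'
from workcell import r
import cv2, numpy as np
for n in("scene","top"):
    s=r.snapshot(n); cv2.imwrite(f"pics/{n}0.png",s["color"][:,:,::-1]); print(n,s["fx"],s["cx"],s["cy"],np.round(s["R"],4).tolist(),np.round(s["t"],4))
print(r.current_time(),r.current_tcp_rot(),r.current_opening())
E
```

```text
pics
scene 419.7436196872366 324.7527978475807 201.29350768282382 [[0.7584, -0.6516, 0.0148], [-0.2589, -0.3219, -0.9107], [0.5982, 0.6868, -0.4128]] [-0.4714  0.2303  0.5584]
top 429.5279081997791 317.46430554674055 205.6928309232648 [[-0.0084, -0.9999, -0.0059], [-0.9748, 0.0095, -0.223], [0.2231, 0.0039, -0.9748]] [-0.0417  0.5929  0.7945]
0.1 [-2.57044954e-04  2.20085337e-01  9.75480411e-01 -5.87786205e-04] 0.9992762822694505
```

View pics/top0.png

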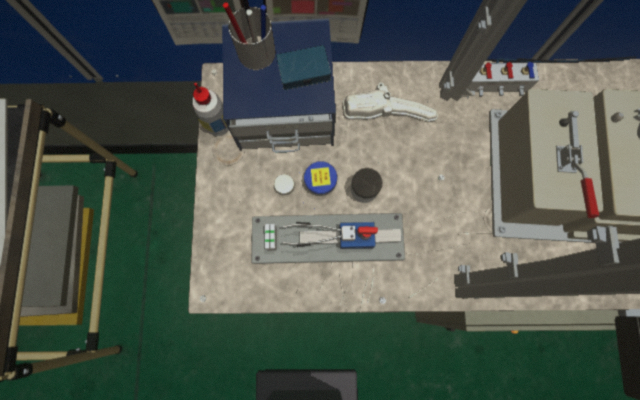

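View pics/scene0.png

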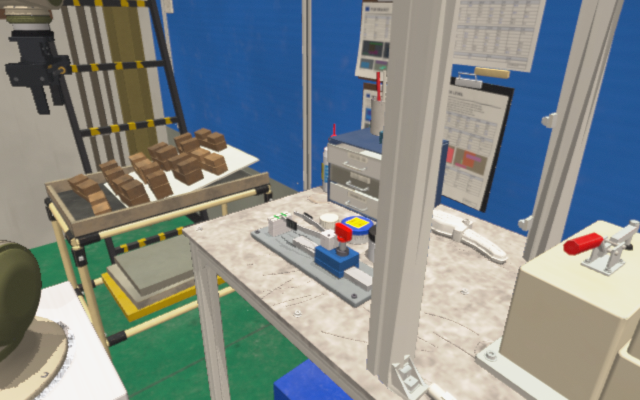

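The top view shows the stand at about (252–404, 213–262) px, with the gauge at (270,237) and the red knob at (367,232). The jar, tin and cap lie above it. Next I zoom in and measure.

```bash
cat > h.py <<'E'
from workcell import r
import cv2, numpy as np
def ray(s,uv,z):
    d=s["R"].T@np.array([(uv[0]-s["cx"])/s["fx"],(uv[1]-s["cy"])/s["fy"],1.]); c=-s["R"].T@s["t"]
    return c+d*(z-c[2])/d[2]
def proj(s,X):
    p=s["R"]@np.asarray(X)+s["t"]; return np.array([s["fx"]*p[0]/p[2]+s["cx"],s["fy"]*p[1]/p[2]+s["cy"]])
def crop(s,x0,y0,x1,y1,k,name):
    cv2.imwrite(name,cv2.resize(s["color"][y0:y1,x0:x1,::-1],None,fx=k,fy=k,interpolation=cv2.INTER_CUBIC))
def hsv(s): return cv2.cvtColor(s["color"],cv2.COLOR_RGB2HSV)
def comp(m,box):
    x0,y0,x1,y1=box; k=np.zeros_like(m); k[y0:y1,x0:x1]=m[y0:y1,x0:x1]
    c=max(cv2.findContours(k,cv2.RETR_EXTERNAL,cv2.CHAIN_APPROX_NONE)[0],key=cv2.contourArea)
    ys,xs=np.nonzero(k); return np.array([xs.mean(),ys.mean()]),len(xs),cv2.minAreaRect(c)
E
python3 - <<'E'
from h import *
s=r.snapshot("top"); crop(s,245,205,411,270,4.8,"pics/c0.png")
h=hsv(s); box=(245,205,411,270)
g=cv2.inRange(h,(45,90,40),(85,255,255)); print("green",comp(g,box),ray(s,comp(g,box)[0],.051))
a=cv2.inRange(h,(0,150,80),(8,255,255))|cv2.inRange(h,(172,150,80),(180,255,255)); c=comp(a,box);print("red",c,ray(s,c[0],.1))
b=cv2.inRange(h,(100,120,40),(125,255,255)); c=comp(b,box); print("blue",c,ray(s,c[2][0],.048))
E
```

```text
green (array([269.04, 235.64]), 25, ((269.5, 231.5), (1.0, 7.0), 90.0)) [0.53527275 0.05098956 0.051     ]
red (array([366.77205882, 230.56617647]), 136, ((367.0, 231.5), (9.0, 18.0), 90.0)) [ 0.53554374 -0.14043322  0.1       ]
blue (array([358.89368771, 237.99667774]), 301, ((357.31640625, 241.24559020996094), (10.510002136230469, 33.19297790527344), 86.18592071533203)) [ 0.52270001 -0.12649644  0.048     ]
```

View pics/c0.png

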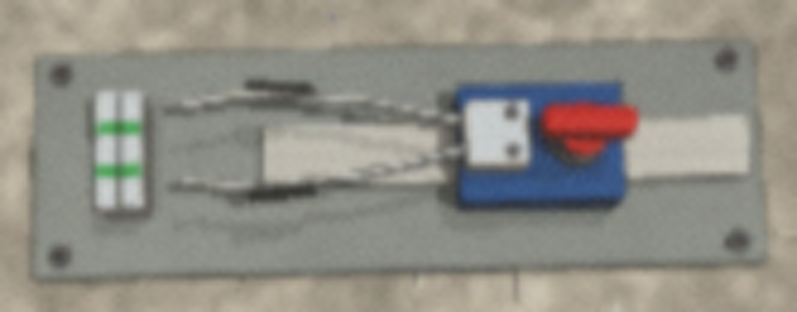

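The crop shows the knob's wing nearly along the rail at crop (590,122). The tips are at (168,109) and (170,185), the gauge line at u=120, and the plates at (280,87) and (283,194).

```bash
python3 - <<'E'
from h import *
s=r.snapshot("top"); f=lambda u,v,z: ray(s,(245+(u+.5)/4.8-.5,205+(v+.5)/4.8-.5),z)
P=[f(35,57,.012),f(752,40,.012),f(765,262,.012),f(33,280,.012)]
print("corners",np.round(P,4).tolist(),"ctr",np.mean(P,0)); 
d=(P[0]-P[1]+P[3]-P[2]); print("len",np.linalg.norm(d)/2,"dir",d/np.linalg.norm(d))
n=f(120,92,.051);m=f(121,210,.051);print("line ends",n,m,(n+m)/2)
print("tips",f(168,109,.066),f(170,185,.066)); print("plates",f(280,87,.073),f(283,194,.073))
print("wing ends top",f(543,118,.1),f(637,118,.1), "blue top",f(458,88,.048),f(622,86,.048),f(622,200,.048),f(458,204,.048))
for X in([.45,-.1,.2],[.54,-.13,.2],[.54,0,.2]):
  print(r.ik(X,[0,1,0,0]),r.ik(X,[0,.7071,.7071,0]))
E
```

```text
corners [[0.5829, 0.0928, 0.012], [0.5875, -0.2248, 0.012], [0.4895, -0.2254, 0.012], [0.4846, 0.0911, 0.012]] ctr [ 0.53611547 -0.06657234  0.012     ]
len 0.31707016316830244 dir [-0.01503129  0.99988702  0.        ]
line ends [0.55953664 0.05025269 0.051     ] [0.50958879 0.04901456 0.051     ] [0.53456272 0.04963362 0.051     ]
tips [0.54941017 0.0285021  0.066     ] [0.51777832 0.02732549 0.066     ]
plates [ 0.55690601 -0.01811498  0.073     ] [ 0.51269777 -0.01929541  0.073     ]
wing ends top [ 0.53835862 -0.1233426   0.1       ] [ 0.53800758 -0.16054408  0.1       ] blue top [ 0.56045347 -0.09247795  0.048     ] [ 0.56065279 -0.16184786  0.048     ] [ 0.51224306 -0.16001499  0.048     ] [ 0.51119509 -0.09148633  0.048     ]
[-4.76406290e-01  2.89888090e-01  1.64002094e+00 -4.44089210e-16
  1.21168363e+00  1.09439004e+00] [-4.76406290e-01  2.89888090e-01  1.64002094e+00 -4.44089210e-16
  1.21168363e+00 -4.76406290e-01]
[-4.49404473e-01  4.43698627e-01  1.38836728e+00 -4.44089210e-16
  1.30952675e+00  1.12139185e+00] [-4.49404473e-01  4.43698627e-01  1.38836728e+00 -4.44089210e-16
  1.30952675e+00 -4.49404473e-01]
[-2.19347284e-01  4.18522083e-01  1.43173959e+00 -4.44089210e-16
  1.29133098e+00  1.35144904e+00] [-2.19347284e-01  4.18522083e-01  1.43173959e+00 -4.44089210e-16
  1.29133098e+00 -2.19347284e-01]
```

```bash
cat >> h.py <<'E'
from scipy.spatial.transform import Rotation as Ro
TH=np.pi/2+0.016; D=np.array([-.016,1,0])/np.hypot(.016,1)
def Q(cw=0.):
    q=(Ro.from_euler('z',TH-cw)*Ro.from_euler('x',np.pi)).as_quat(); return [q[3],q[0],q[1],q[2]]
def st(m): print(m,"t",round(r.current_time(),2),"p",np.round(r.current_ee_pos(),4),"F",np.round(r.current_wrist_force(),2),"M",np.round(r.current_wrist_torque(),3),"o",round(r.current_opening(),4),"gf",round(r.current_gripper_force(),2))
E
python3 - <<'E'
from h import *
r.reach([.5375,-.142,.19],Q()); st("above")
r.command_gripper(.6)
print(r.move_linear([.5375,-.142,.105],.1,max_force=8)); st("down")
r.command_gripper(0.); st("grip")
s=r.snapshot("top"); crop(s,245,205,411,270,4.8,"pics/c1.png")
E
```

```text
above t 2.72 p [ 0.5376 -0.1413  0.1901] F [ 0.37 -0.   -0.68] M [-0.054  0.077  0.006] o 0.9992 gf 0.0
False
down t 4.39 p [ 0.5378 -0.1421  0.1056] F [-0.04  0.92  0.53] M [-0.031  0.058  0.006] o 0.5992 gf 0.0
grip t 5.03 p [ 0.5383 -0.1421  0.1052] F [5.09 0.48 0.22] M [ 0.12  -0.824  0.027] o 0.2147 gf 30.0
```

View pics/c1.png

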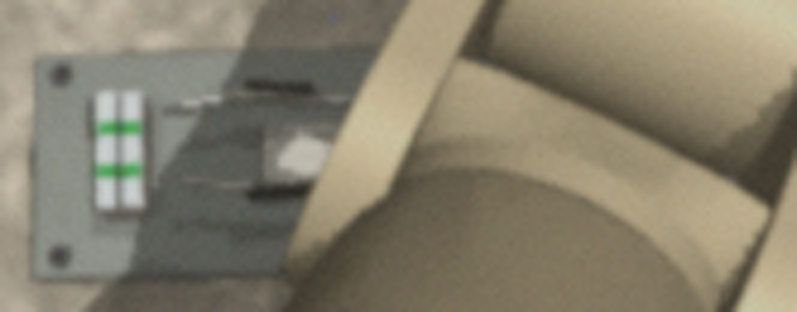

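The tips are still visible at about (168,107) and (170,183) px, with the arm hiding the knob. An opening of 0.215 (19 mm) is more than the 12 mm wing, so I check from the scene camera.

```bash
python3 - <<'E'
from h import *
s=r.snapshot("scene"); print(proj(s,[.538,-.142,.093])); crop(s,260,130,420,250,5,"pics/s1.png"); st("")
E
```

```text
[341.94084142 230.65074537]
 t 5.13 p [ 0.5383 -0.1421  0.1052] F [ 5.69  1.61 -1.08] M [ 0.097 -0.823  0.054] o 0.2129 gf 30.0
```

View pics/s1.png

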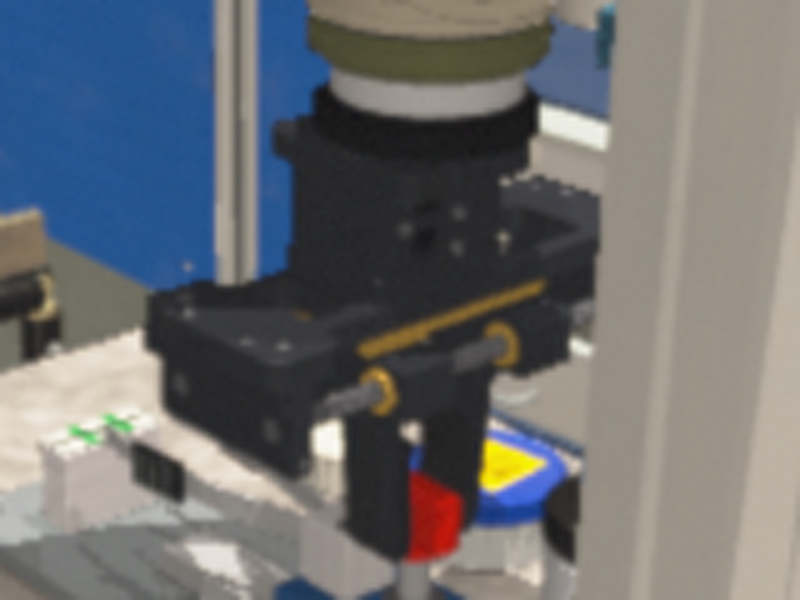

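```bash
python3 - <<'E'
from h import *
r.move_linear([.5388,-.142,.105],.05); st("x+1")
r.move_linear([.5388,-.142,.105],.05,ori=Q(.12)); st("cw.12")
r.command_gripper(.5); st("open")
r.command_gripper(0.); st("regrip")
E
```

```text
x+1 t 5.38 p [ 0.5386 -0.142   0.1051] F [-0.99  0.3   3.77] M [-0.057  0.209  0.025] o 0.213 gf 30.0
cw.12 t 5.65 p [ 0.5387 -0.142   0.1051] F [-0.59  0.12  3.42] M [-0.026  0.185 -0.052] o 0.2129 gf 30.0
open t 6.2 p [ 0.5388 -0.142   0.1049] F [0.04 0.37 0.64] M [-0.076  0.097  0.005] o 0.5001 gf 0.0
regrip t 6.72 p [ 0.5387 -0.142   0.105 ] F [-0.15  0.68  0.03] M [-0.076  0.168 -0.01 ] o 0.2103 gf 30.0
```

```bash
python3 - <<'E'
from h import *
p=np.array([.5387,-.142,.105])+.025*D
r.move_linear(p,.05); st("fwd"); r.wait(.3); st("")
s=r.snapshot("top"); crop(s,255,212,315,257,13,"pics/c2.png")
s=r.snapshot("scene"); crop(s,255,200,315,245,13,"pics/s2.png")
E
```

```text
fwd t 7.38 p [ 0.5383 -0.1163  0.105 ] F [0.91 1.44 0.11] M [ 0.257 -0.001  0.048] o 0.2138 gf 30.0
 t 7.67 p [ 0.5383 -0.117   0.105 ] F [ 0.29  1.53 -0.37] M [ 0.274 -0.103  0.025] o 0.2126 gf 30.0
```

View pics/c2.png

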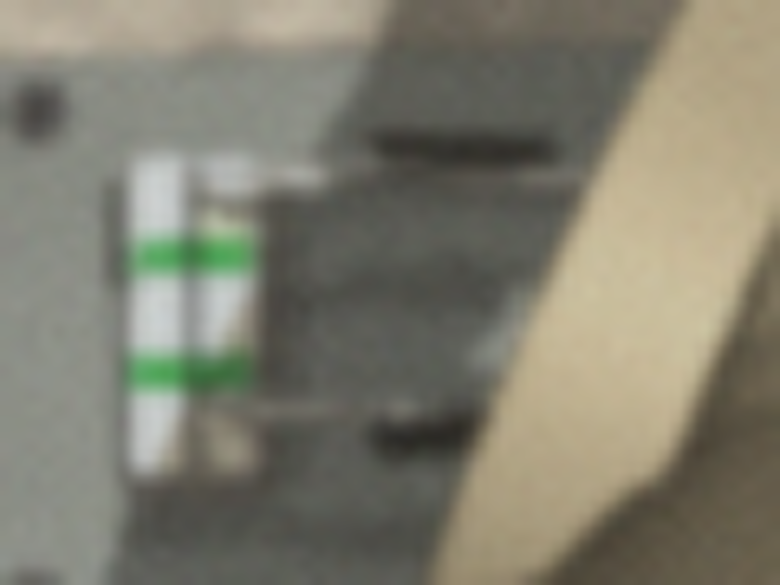

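View pics/s2.png

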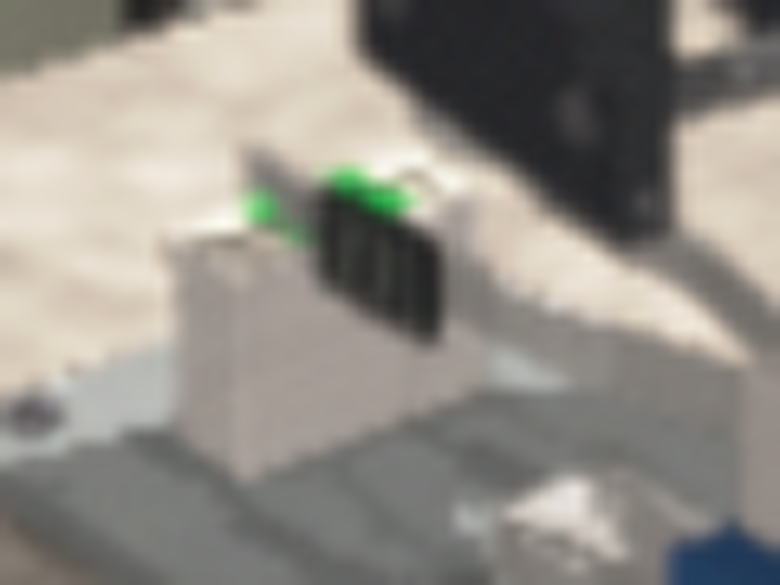

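The top view shows the block at columns 132–258, its black line at column 193, and the plates centred near column 462, with the right tip at row ~408. The scene view shows the near tip's end at about (247,160), with the block's top near corners at (178,238) and (240,250).

```bash
python3 - <<'E'
from h import *
s=r.snapshot("top"); f=lambda u,v,z: ray(s,(255+(u+.5)/13-.5,212+(v+.5)/13-.5),z)
print("line",f(193,180,.051),f(193,450,.051),"block",f(131,310,.051)[1],f(259,310,.051)[1])
print("plateL",f(371,135,.073),f(555,135,.073))
S=r.snapshot("scene")
def rx(u,v,x):
    uv=(255+(u+.5)/13-.5,200+(v+.5)/13-.5)
    d=S["R"].T@np.array([(uv[0]-S["cx"])/S["fx"],(uv[1]-S["cy"])/S["fy"],1.]); c=-S["R"].T@S["t"]
    return c+d*(x-c[0])/d[0]
print("tip",rx(246,150,.519),rx(246,180,.519)); print("corners",rx(178,238,.5095),rx(240,250,.5095),"plateR ends",rx(320,240,.512),rx(440,280,.512))
# high-contrast crops
g=cv2.cvtColor(s["color"],cv2.COLOR_RGB2GRAY)
print(g[222:228,264:284]); print(g[239:246,264:284])
E
```

```text
line [0.55622254 0.05064262 0.051     ] [0.51401466 0.04994365 0.051     ] block 0.05991013760105912 0.04007988709751206
plateL [0.55889787 0.02110594 0.073     ] [ 0.5586312 -0.0068485  0.073    ]
tip [0.519      0.04570937 0.06688044] [0.519      0.04605312 0.06141185]
corners [0.5095     0.05201421 0.05168588] [0.5095     0.03411717 0.05654639] plateR ends [0.512      0.01531672 0.06486737] [ 0.512      -0.01639283  0.07049372]
[[138 139 139 140 139 137 140 138 137 139 140 140 140 141 141 129 105  94
   91  73]
 [138 148 153 156 154 146 148 153 153 152 148 141 141 143 135 116 103  99
   96  81]
 [141 163 181 188 180 158 158 173 175 174 161 151 145 148 141 127 116 109
  103 104]
 [137 178 198 204 190 154 152 177 177 174 164 154 157 161 160 149 117 100
   91  89]
 [129 182 202 203 191 149 140 165 172 170 157 130 123 122 126 119  96  88
   82  80]
 [127 183 202 205 190 141 125 137 139 133 121  96  85  87  92  90  86  81
   85  79]]
[[119 152 162 157 151 117 124 130 112 104  95  80  78  82  86  91  93  93
   93  90]
 [115 133 133 132 122 100  98  97  91  91  87  75  75  82  84  92  93  90
   91  92]
 [116 140 146 146 130 101  89  91  95  93  85  78  76  81  86  91  92  93
   90  93]
 [125 170 185 184 170 117  97 103 110 105  94  91  87  88  91  97  97  97
   96  97]
 [129 178 198 200 180 124 105 111 106 102 102 109 108 104 105 105 103  95
   96  99]
 [129 179 200 195 166 118 114 121 121 111 103  94  92  87  89  92  87  88
   90  81]
 [129 179 200 190 156 110 107 128 129 124 102  82  75  85  83  86  86  88
   84  71]]
```

```bash
python3 - <<'E'
from h import *
g=cv2.cvtColor(cv2.imread("pics/top0.png"),cv2.COLOR_BGR2GRAY)
np.set_printoptions(linewidth=250)
print(g[222:230,264:312]); print(g[239:248,264:312])
s=r.snapshot("top")
for v,z in((226.5,.066),(243.5,.066)):
  for u in (278,279,280,281): print(u,v,ray(s,(u,v),z)[:2])
E
```

```text
[[141 136 141 139 139 140 139 138 137 140 137 140 141 142 140 140 143 141 142 139 142 141 140 141 142 141 139 141 141 141 141 128  91  76  73  75  81  86  89  88  88  91  93  90  90 103 127 138]
 [139 144 151 153 150 142 145 149 151 152 148 140 143 140 142 139 141 141 140 139 139 143 140 142 137 139 137 144 146 149 149 136 109  96  90  90  83  76  77  75  71  73  67  64  64  76 101 130]
 [142 163 181 185 177 159 163 180 180 177 160 142 141 138 139 140 143 140 143 142 142 141 141 142 141 145 145 147 151 152 158 156 149 142 136 131 126 110 102  95  94  87  81  81  81  83 105 127]
 [135 177 197 199 189 157 167 192 198 190 163 130 130 134 134 139 142 141 143 150 151 149 148 152 157 161 163 147 131 124 123 120 123 119 110 109 106  95  94  91  89  89  92 105 112 118 125 135]
 [129 181 200 201 188 154 167 196 200 191 155 120 120 129 132 131 134 131 137 156 161 162 151 128 124 125 126 116 109 104 104  99  98  96  90  86  87  83  83  80  82  85  90 100 105 109 111 112]
 [126 181 200 204 186 154 167 194 202 194 154 114 111 124 125 116 110 109 111 123 129 133 124 109 101 106 106 111 117 120 123
[... 1788 characters left out ...]
  53  59  67  66  70  77  77  88 109]
 [129 176 200 202 185 143 160 190 200 194 170 118 108 125 133 141 140 140 143 139 139 139 139 140 139 133 126 126 112  95  97  93  88  70  74  74  75  74  72  79  88 104 109 110 113 115 120 125]
 [124 168 190 190 174 133 142 170 176 175 162 115 104 125 134 140 143 142 147 143 143 143 141 140 142 140 142 136 127 111 104 111 118 105 116 119 116 117 114 121 123 132 133 135 134 135 138 135]]
278 226.5 [0.55107744 0.03170873]
279 226.5 [0.55105861 0.02972125]
280 226.5 [0.55103978 0.02773384]
281 226.5 [0.55102095 0.02574648]
278 243.5 [0.51711368 0.03129836]
279 243.5 [0.51709549 0.02932854]
280 243.5 [0.5170773  0.02735879]
281 243.5 [0.51705911 0.02538908]
```

```bash
python3 - <<'E'
from h import *
p=np.array([.5387,-.142,.105])+.0275*D; c=p.copy()
r.move_linear(p,.03,ori=Q(.12)); r.wait(.3); st("fwd2")
np.set_printoptions(linewidth=250)
s=r.snapshot("top"); g=cv2.cvtColor(s["color"],cv2.COLOR_RGB2GRAY)
print(g[221:226,280:304])
for cw in (.4,.7,1.0,1.15,1.3,1.4):
    r.move_linear(c,.03,ori=Q(cw)); st(cw)
E
```

```text
fwd2 t 8.47 p [ 0.5383 -0.1146  0.105 ] F [ 1.25 -1.31 -1.7 ] M [-0.345 -0.123 -0.027] o 0.2101 gf 30.0
[[ 97  90  91  86  85  84  88  88  86  84  85  87  85  86  86  86  90  91  96  97 115 151 169 170]
 [ 95  86  75  65  63  61  65  67  63  65  67  67  66  68  69  79  80  94  95 104 129 164 171 173]
 [ 96  91  71  59  55  54  52  51  51  50  48  51  49  53  51  60  68  89  95 115 151 172 175 174]
 [109 101  84  75  70  68  60  56  56  56  60  58  55  62  70  72  76  96 102 133 163 178 176 175]
 [104  88  77  74  73  75  71  73  77  82  82  83  86  98 103 106 105 106 121 153 173 181 181 177]]
0.4 t 8.96 p [ 0.5386 -0.1146  0.1051] F [ 4.33 -2.14 -1.82] M [-0.355 -0.468 -0.006] o 0.2165 gf 30.0
0.7 t 9.41 p [ 0.5389 -0.1146  0.1051] F [ 5.78 -2.66 -3.25] M [-0.39  -0.718  0.043] o 0.2124 gf 30.0
1.0 t 9.86 p [ 0.5391 -0.1147  0.1051] F [ 6.33 -2.15 -4.09] M [-0.376 -0.949  0.046] o 0.2134 gf 30.0
1.15 t 10.16 p [ 0.5392 -0.1148  0.1051] F [ 6.7  -1.78 -4.22] M [-0.4   -0.962  0.011] o 0.2167 gf 30.0
1.3 t 10.46 p [ 0.5392 -0.1149  0.1051] F [ 7.12 -2.97 -3.7 ] M [-0.458 -0.999 -0.017] o 0.2163 gf 30.0
1.4 t 10.71 p [ 0.5393 -0.1149  0.1051] F [ 7.64 -3.95 -5.15] M [-0.513 -1.019  0.039] o 0.2152 gf 30.0
```

```bash
python3 - <<'E'
from h import *
r.command_gripper(.6); st("rel")
p=r.current_ee_pos(); r.move_linear([p[0],p[1],.18],.15)
r.move_linear([.40,-.20,.25],.3); st("")
s=r.snapshot("top"); crop(s,250,205,410,265,5,"pics/c3.png"); cv2.imwrite("pics/top3.png",s["color"][:,:,::-1])
E
```

```text
rel t 11.37 p [ 0.5382 -0.1144  0.105 ] F [-0.08  0.34  0.12] M [0.079 0.241 0.005] o 0.599 gf 0.0
 t 12.76 p [ 0.4003 -0.1997  0.2492] F [ 1.15 -0.31 -0.45] M [-0.035  0.182  0.003] o 0.6021 gf 0.0
```

View pics/c3.png

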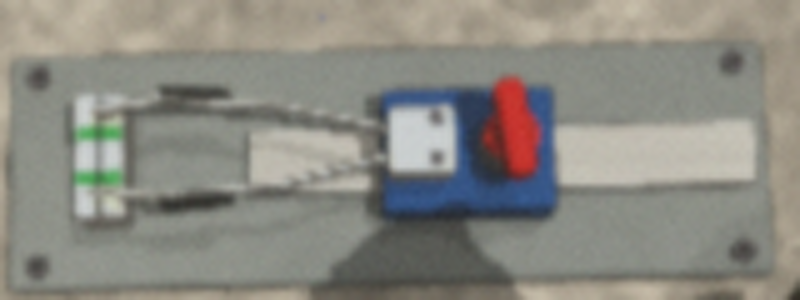

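The wing now stands across the rail, from (512,82) to (525,172), at about 1.4 rad. The tips lie over the gauge block near the line at u≈99, and the plates are at (195,92) and (197,203).

```bash
python3 - <<'E'
from h import *
im=cv2.imread("pics/top3.png"); g=cv2.cvtColor(im,cv2.COLOR_BGR2GRAY); g0=cv2.cvtColor(cv2.imread("pics/top0.png"),cv2.COLOR_BGR2GRAY)
np.set_printoptions(linewidth=250)
s=r.snapshot("top")
print((g.astype(int)-g0)[222:231,263:282]); print((g.astype(int)-g0)[239:249,263:282]); print(g[221:226,278:300]); print(g[243:248,278:300])
for u,v in((288.6,222.9),(289,245)): print(ray(s,(u,v),.073))
for u,v in((268.5,226),(268.5,243),(269.4,226),(270,226)): print(ray(s,(u,v),.066))
E
```

```text
[[ -1  -3   3  -1   5   3   2   4   3   2   2   5   2   1   0   5   2  -4 -19]
 [ -2   2   4   1   3   4   3   2   4  -1   0  -3   3  -3  -1  -4   3   5  -8]
 [  6   1   2   1   2   3  -2  -5  -8  -2   1   9  12   0   6   9   9   6   7]
 [ -1   6   5   4   1  -3   0 -11 -20 -16  -7   8  29  30  28  28   8 -10 -24]
 [  1   1   4   2   2  -6   7  -6 -31 -38 -39 -18   6   5   1  -7 -18 -33 -34]
 [  4   1   3   3  -6 -15 -17 -36 -61 -70 -62 -39 -21 -18 -26 -25 -16 -14 -13]
 [  1  -1   1   3   2 -10 -22 -50 -64 -57 -32 -22  -7  -8 -11 -10   9  14  12]
 [  0   0   3   6   0  -3 -12 -16 -26 -18 -11  -3  -3   2  -1   2   7   8  11]
 [ -2   1   0   1   4   0   0  -5  -5  -3  -3   0   1   2   6   4   4   3   6]]
[[ -1   3  -2   4   3   0  -1   2   3  -2   2   4   3  -1   3   5  -1   7   6]
 [  0   0   2  -1   3   4  -1   0   3   1   2  -2   0   2   1  -1   1   0   2]
 [  0  -1   0   5  -1  -5   2   2 -10 -10  -5  -1   0   4   3   3   1   1   2]
 [ -1  -2   2   0  -9 -13   4  -4 -25 -30 -23   4  20  20  13  11  12   9  12]
 [  0   0   1  -4 -20 -26   5 -11 -44 -46 -24   8  44  48  33  18  17  2
[... 824 characters left out ...]
 143 148 153 152 155 161 160 159]]
[[152 150 147 141 137 143 146 132 130 113 105 104 101 101 101 102 108 117 119 132 131 119]
 [122 125 130 115 101 102 106  94  88  77  72  71  69  67  66  62  65  69  86 116 122 111]
 [ 94  99 105  91  69  60  63  58  59  53  52  52  53  51  56  63  70  71  91 121 132 128]
 [ 98  95  95  88  69  58  57  57  66  66  71  73  75  75  82  95 106 112 120 132 136 137]
 [119 105 105 104  96  88  88  93  99 107 116 116 117 117 124 128 136 136 139 139 139 142]]
[0.55683289 0.01018342 0.073     ]
[0.51300038 0.00911477 0.073     ]
[0.55226468 0.05060963 0.066     ]
[0.51827703 0.05003116 0.066     ]
[0.55224771 0.04881996 0.066     ]
[0.5522364  0.04762687 0.066     ]
```

```bash
python3 - <<'E'
from h import *
r.command_gripper(.75)
r.move_linear([.45,-.06,.22],.25)
r.reach([.536,.0106,.15],Q()); st("above")
print(r.move_linear([.536,.0106,.071],.08,max_force=6)); st("down")
for o in (.60,.57,.54,.51,.48):
    r.command_gripper(o); st(o)
E
```

```text
above t 15.12 p [0.536  0.0097 0.1503] F [ 0.6  -0.92 -0.19] M [-0.022  0.051  0.032] o 0.7484 gf 0.0
False
down t 16.27 p [0.5362 0.0106 0.0714] F [1.35 0.05 0.53] M [-0.07   0.051  0.042] o 0.7538 gf 0.0
0.6 t 16.67 p [0.536  0.0106 0.0711] F [ 0.16 -1.05  0.61] M [-0.071  0.11   0.016] o 0.6006 gf 0.0
0.57 t 16.92 p [0.536  0.0106 0.071 ] F [-0.5  -0.07 -0.16] M [-0.077  0.041  0.012] o 0.5718 gf 0.0
0.54 t 17.17 p [0.5363 0.0106 0.071 ] F [ 1.89  0.55 -0.37] M [-0.001 -0.232 -0.006] o 0.5407 gf 0.93
0.51 t 17.42 p [0.536  0.0108 0.071 ] F [0.18 2.92 0.11] M [ 0.257 -0.011  0.083] o 0.5105 gf 2.78
0.48 t 17.67 p [0.5359 0.0108 0.071 ] F [0.31 3.68 0.53] M [ 0.477 -0.122  0.007] o 0.4803 gf 3.52
```

Force against opening (2.78 N at 44.9 mm, 3.52 N at 42.2 mm) fits the given spring law with width = 88 mm × opening, so 34 mm is at 0.386.

```bash
python3 - <<'E'
from h import *
for o in (.44,.41,.3864):
    r.command_gripper(o); st(o)
r.wait(.5); st("hold")
s=r.snapshot("top"); cv2.imwrite("pics/top4.png",s["color"][:,:,::-1]); crop(s,258,215,298,253,15,"pics/c4.png")
E
```

```text
0.44 t 17.93 p [0.536  0.0107 0.071 ] F [0.85 3.58 0.18] M [ 0.452 -0.112 -0.002] o 0.439 gf 4.42
0.41 t 18.18 p [0.536  0.0106 0.071 ] F [0.98 3.67 0.05] M [0.47  0.007 0.058] o 0.411 gf 5.09
0.3864 t 18.43 p [0.536  0.0106 0.071 ] F [0.98 3.49 1.58] M [ 0.545 -0.084  0.051] o 0.3838 gf 5.9
hold t 18.93 p [0.536  0.0106 0.071 ] F [0.91 3.95 1.15] M [ 0.493 -0.09   0.068] o 0.3892 gf 5.89
```

View pics/c4.png

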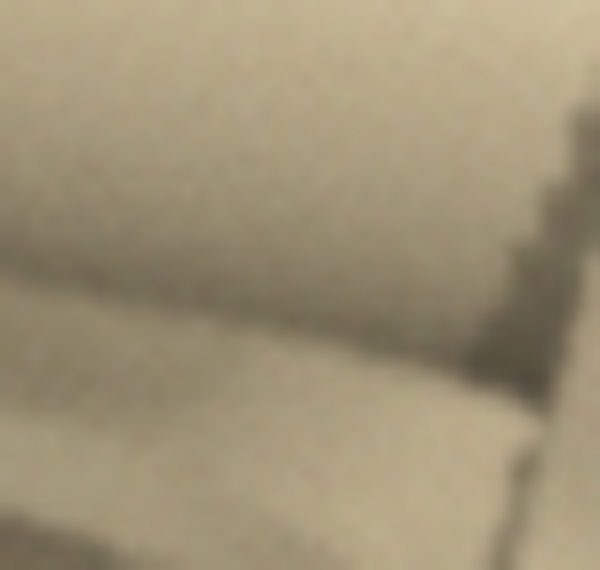

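The arm hides the gauge from the top camera, so I take my last look from the scene camera.

```bash
python3 - <<'E'
from h import *
s=r.snapshot("scene"); crop(s,255,180,355,255,8,"pics/s5.png")
o=[];f=[]
for i in range(8): r.wait(.05); o.append(r.current_opening()); f.append(r.current_gripper_force())
print(np.mean(o),np.mean(f),o)
print("line pts",[np.round((proj(s,X)-[255,180])*8) for X in([.5345-.006,.0502,.051],[.5345+.006,.0502,.051],[.5345-.006,.0502,.0675],[.5345+.006,.0502,.0675])])
E
```

```text
0.38698812217287126 5.890894471958745 [0.38623710182253884, 0.3861584051729611, 0.3846579078781204, 0.3864424226004265, 0.385984085261754, 0.39080408467675515, 0.3882595460746826, 0.38736142389573136]
line pts [array([170., 287.]), array([207., 275.]), array([168., 231.]), array([206., 219.])]
```

View pics/s5.png

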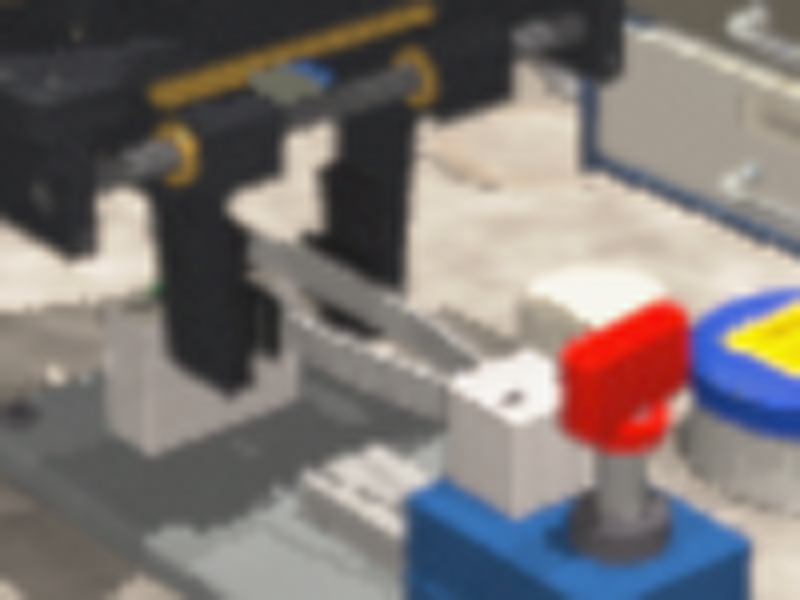

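The scene view shows the fingers on both plates, with the tips over the gauge block at (110–290, 300). The wing at (625,375) is turned across the rail, and the tin at (745,370) is untouched. The grip is steady at 34 mm and 5.9 N, so I hand in.

```bash
python3 -c "
from workcell import r
print(r.job_done(), r.current_time())"
```

```text
the job is handed in; nothing more can be done
the job is handed in; nothing more can be done
```

I handed the job in with the carriage moved 27.5 mm forward, the knob turned clockwise to about 1.4 rad, and the tweezers held steadily at 34 mm plate width (5.9 N), which is the 12 mm gap; the tips are over the line to about 1 mm by most of my measurements (one rough reading suggested 3 mm past it), and since the arm hid them from view I set the final gap from the opening and force readings.

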